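# Set a sine plate on its gauge block

## Robot

A 6-joint arm with a two-finger parallel gripper is mounted at the origin on a cart in front of the work surface, level with it; the furniture and walls round the work are solid. World frame = base frame: x ahead of the robot, y to its left, z up, the work surface at z = 0. Lengths are in m, angles in rad, forces in N, time in s.
With the tool pointing down it reaches from about 0.25 to 0.775 m from the base axis. Payload 4 kg.
Tool frame: the origin (TCP) lies midway between the tips of the shut fingers; the grasp point (between the pads) lies 19 mm behind it; z points along the fingers, y is the line along which they close (so a half turn about z gives the same grasp; the last joint's range is limited). The gripper opens to 94 mm and grips with 3 to 60 N. Pads are 16 mm wide; open, the fingers measure 119 mm over their backs; the gripper's body (75 mm by 177 mm) begins 78 mm behind the grasp point.
Start: joints at [-1.268, 0.087, 1.371, -0, 1.684, -0.103], TCP at [0.217, -0.505, 0.206] pointing down, gripper open.
Joint ranges: [-3.1, 3.1], [-0.76, 2.03], [0.27, 2.55], [-1.08, 4.22], [0.17, 2.65], [-2.57, 2.57]. Speed limits (rad/s): [2.79, 2.79, 3.14, 3.14, 3.14, 3.14].

## Interface

Orientations are given as [roll, pitch, yaw] about the fixed x, y, z axes, in that order (R = Rz(yaw) Ry(pitch) Rx(roll)).
In Python, from bench import robot gives the robot as it stands.
- The arm moves only by the tool servo_tool, never from a script. Its argument "moves" is a list of rows, each a list of 5 numbers: the shift along the tool's x, y, z in units of 25 mm (1.0 is 25 mm), then the turn about the tool's z in units of 6 degrees (1.0 is 6 degrees), then the closure, from 0 (fully open) to 1 (shut). In form: [[dx, dy, dz, yaw, gripper], ...]. A call has 1 to 10 rows; each row is the pose to reach, as a shift and turn from the pose commanded when the call began, along the tool's axes at that moment; what a row does not reach only later rows make up. A row lasts 1/12 s, in which the tool goes at most 41.7 mm and 7.16 degrees, less where a joint would pass 70% of its speed; a pose out of reach is approached as far as the arm can. A call with a gripper value outside its range is refused whole. The fingers move at their own pace and stop on an object; the grip force is fixed at half the most. Time passes only in rows, so rows that repeat a pose let the fingers close. It gives the time, the measured TCP pose, the force, the opening and the grip force at its end, in the units of the state.
- robot.get_obs(): the state, without advancing time (a new reading comes with each control period).
- robot.snapshot(name): name is "scene" or "top" or "wrist"; returns a dict with "image" (384x512x3 uint8, blue, green, red), "fx", "fy", "cx", "cy" (pixels), "eye" and "orientation" of the camera in the world; the wrist camera has in their place "T_tool_cam" (4x4, takes a point from camera to tool coordinates, whose origin is the TCP and whose axes are the flange's). Camera axes: x right, y down, z forward; pixel columns grow to the right and rows downward; lengths in m; the calibration is good to about 2 mm. A picture is of the moment at which its call begins: read the wrist's pose just before it. There is no depth.
- robot.close_job(): hands the job in; it is judged then, once.
The state is a dict: "time": time; "joint_positions": joint angles; "qvel": joint speeds; "joint_torque": joint torques, N m; "tool_pos": TCP position; "ee_rot": TCP orientation; "wrist_force": force on the tool from outside, world axes, zero at the start; "wrist_torque": the same for the moment, N m; "width": finger opening in m; "finger_force": force on a finger pad.
Only numpy, scipy, OpenCV 4.12 (cv2) and the standard library are available. Lean on these libraries where they do the work, as an engineer would, in place of code of your own. Each camera call takes 0.05 s, during which the arm holds its last target. There are 200 camera calls.

## Task

Set up the sine plate: put the taller gauge-block stack flat and square inside the scribed outline on the base. Then take the loose plate and, free end held up clear of the stack, tuck its hinge roller under the keeper lip right up to the wall, and lower the free end gently onto the stack, not dropping it. Leave the plate square on the base, let go, and do not disturb the lower stack, timer, red-capped bottle or mortar.

Things in the scene. Friction and masses are not known exactly. Their poses are not given: they have to be found in the camera images.
- sine_base: Fixed dark steel slab 168 x 84 x 20 mm (x, y, z); origin: centre of its underside, on the bench. x runs from the keeper end (-x, the end away from the robot; yaw pi +- 0.3) to the pad end. Full-width keeper at the -x end: wall with inner face at x = -68 mm, and a lip reaching inward from it to x = -54 mm, underside 22 mm above the slab's top (z = 42), top z = 50; open toward +x and at the sides.
- keeper (a point): Where the axis (mid-length) of the hinge roller lies when it is home: under the lip, touching the wall and resting on the slab. In the base frame at x = -60, y = 0, z = 28 mm; axes as the base.
- pad (a point): Centre of the scribed rectangular outline (32 x 63 mm, long side along the base's y; a thin bright line with no height) on the top face of the base. In the base frame at x = +56, y = 0, z = 20 mm. The stack goes here, its 60 mm side along the base's y.
- sine_plate: Loose aluminium plate with two steel rollers, 138 x 60 x 20 mm, 0.4-0.65 kg, lying on its rollers at the robot's left, hinge end away from the robot (yaw pi +- 0.35). Origin: midway between the rollers, at the level of their undersides; x from hinge to free roller, z up. Slab to grip across: x -40 to +70, y -30 to +30, z 8 to 20 mm; centre of mass about x = +7. For the rollers see the two points.
- hinge_roller (a point): Middle of the hinge roller's axis, plate frame x = -60, y = 0, z = 8 mm. Roller 16 mm diameter, 56 mm long along y; it sticks out beyond the slab on a neck 36 mm wide, 8 mm thick (z 5 to 13).
- free_roller (a point): Middle of the free roller's axis, plate frame x = +60, y = 0, z = 8 mm. Same roller, half sunk in the slab's underside. The axes are 120 mm apart, so on the tall stack the plate slopes at arcsin(31/120) = 15 degrees, free end up.
- block_tall: The taller gauge-block stack, one solid piece of dark steel 30 x 60 x 31 mm (x, y, z) with two seam lines, about 0.4 kg. Origin: centre of its underside. It stands flat on the bench to the robot's right; which of the two is nearer varies; its 60 mm side lies roughly across the robot's view (yaw pi +- 0.5).
- block_low: The lower gauge-block stack, solid dark steel 30 x 60 x 21 mm with one seam line, about 0.28 kg, origin at the centre of its underside; also to the robot's right. Not used; leave it where it is.
- timer: White kitchen-style timer, 58 x 62 x 20 mm, lying on the bench at the near left; leave alone. Origin: centre of its underside.
- bottle_1: Brown bottle with a red cap, 62 mm wide, 105 mm tall, behind the work; leave alone. Origin: centre of its underside.
- mortar: White porcelain mortar, 68 mm wide, 44 mm tall, at the near right; leave alone. Origin: centre of its underside.
There are look-alikes about, which are no part of the job. Of the things that look like the sine_plate, the smaller one is meant.

How it is judged:
On the way, in this order (a step that is already met when the one before it is completed fails the run):
1. the taller stack stands flat on the base inside the scribed outline, released (horizontal distance between block_tall and pad below 0.012 m and z of block_tall in the frame of sine_base between 0.017 and 0.023 m and angle between the y axis of block_tall and the y axis of sine_base, either way round below 0.2 rad and angle between block_tall's own z axis and vertical below 0.05 rad and contact force between the fingers and block_tall below 0.1 N and linear speed of block_tall below 0.02 m/s), for 0.2 s.
2. the plate's hinge roller is under the keeper lip, up to the wall, while the free end is still held up clear of the stack (x of hinge_roller in the frame of sine_base below -0.055 m and y of hinge_roller in the frame of sine_base between -0.01 and 0.01 m and z of hinge_roller in the frame of sine_base between 0.024 and 0.033 m and angle between sine_plate's own z axis and vertical between 0.285 and 1 rad and contact force between sine_plate and block_tall below 0.1 N), for 0.1 s.
At the end, for the whole second after the job is handed in: Tall stack flat on the base, within 12 mm of the outline's centre, square within 0.2 rad; hinge roller under the lip within 5 mm of the wall, on the slab, central within 10 mm; plate resting on the stack at 0.240-0.284 rad, square within 0.09 rad; all released and at rest (horizontal distance between block_tall and pad below 0.012 m and z of block_tall in the frame of sine_base between 0.017 and 0.023 m and angle between the y axis of block_tall and the y axis of sine_base, either way round below 0.2 rad and angle between block_tall's own z axis and vertical below 0.05 rad and x of hinge_roller in the frame of sine_base below -0.055 m and y of hinge_roller in the frame of sine_base between -0.01 and 0.01 m and z of hinge_roller in the frame of sine_base between 0.024 and 0.033 m and angle between sine_plate's own z axis and vertical between 0.24 and 0.284 rad and x of free_roller in the frame of sine_base above 0.04 m and angle between the y axis of sine_plate and the y axis of sine_base, either way round below 0.09 rad and contact force between sine_plate and block_tall above 0.3 N and contact force between the fingers and sine_plate below 0.1 N and linear speed of sine_plate below 0.02 m/s and angular speed of sine_plate below 0.1 rad/s); the robot touches nothing.
It fails at once if the free end was dropped: the plate swung faster than 3 rad/s with its hinge roller under the lip (x of hinge_roller in the frame of sine_base between -0.075 and -0.052 m and z of hinge_roller in the frame of sine_base below 0.036 m and y of hinge_roller in the frame of sine_base between -0.03 and 0.03 m and angular speed of sine_plate above 3 rad/s).
It fails at once if the lower stack was moved more than 30 mm (distance of block_low from where it was at the start of the episode above 0.03 m).
It fails at once if the timer was moved more than 30 mm (distance of timer from where it was at the start of the episode above 0.03 m).
It fails at once if the bottle was moved more than 30 mm (distance of bottle_1 from where it was at the start of the episode above 0.03 m).
It fails at once if the mortar was moved more than 30 mm (distance of mortar from where it was at the start of the episode above 0.03 m).
It also fails if it takes over 59 s, if anything falls off the work surface, if the arm or the gripper's body presses on something with over 40 N, if the wrist force passes 120 N, or if a joint passes its speed limit or range.

## Working session

There is one attempt and no reset: what is moved stays moved. The work goes in short steps, Python scripts to look and compute and a tool call to move; the robot and the scene stay as the last step left them, time stands still between calls to the robot, and variables do not carry over. Pictures are saved under pics/ and viewed, at most 10 in all, crops included, and the job is handed in when it is done.

Besides the shell and the picture viewer there is one more tool, called as name([rows], argument=value, ...), one row to a line, values as JSON. servo_tool: Moves the arm, as the interface text tells. Its arguments: {"type":"object","properties":{"moves":{"type":"array"}},"required":["moves"]}

```bash
mkdir -p pics; ls; cat > h.py <<'E'
import numpy as np, cv2
from scipy.spatial.transform import Rotation as R
from bench import robot
def snap(n,save=None):
    s=robot.snapshot(n)
    if save: cv2.imwrite(f'pics/{save}.png',s['image'])
    return s
E
python3 - <<'E'
from h import *
o=robot.get_obs();print(o)
for n in('scene','top'):
    s=snap(n,n); print({k:v for k,v in s.items() if k!='image'})
    import pickle; pickle.dump(s,open(n+'.pkl','wb'))
a=cv2.imread('pics/scene.png');b=cv2.imread('pics/top.png')
E
```

```text
pics
{'time': 0.0, 'joint_positions': array([-1.26808023e+00,  8.79569350e-02,  1.37226815e+00,  6.92053180e-06,
        1.68362616e+00, -1.03119634e-01]), 'qvel': array([-0.00070907,  0.00056605, -0.00012991,  0.00084049, -0.00023878,
       -0.00068414]), 'joint_torque': array([-1.48642739e-03, -3.40186644e+01, -3.02426112e+01,  7.17271375e-02,
        3.30818142e-02, -1.68929278e-04]), 'tool_pos': array([ 0.2169508 , -0.50478592,  0.2042961 ]), 'ee_rot': array([-3.13934677e+00, -2.39334074e-04,  4.05836233e-01]), 'wrist_force': array([-0.25984938,  0.2993141 ,  0.32744435]), 'wrist_torque': array([-0.01562092,  0.01154829,  0.00735245]), 'finger_force': 0.0, 'width': 0.09400488484628419}
{'fx': 485.7460072598899, 'fy': 485.7460072598899, 'cx': 255.21855337475188, 'cy': 185.77363824646156, 'eye': array([-0.28527447,  0.48516526,  0.86728706]), 'orientation': array([-2.25226925, -0.01302359, -2.10422369])}
{'fx': 450.1478025040745, 'fy': 450.1478025040745, 'cx': 252.93406403750643, 'cy': 189.07778151621605, 'eye': array([ 0.42623008, -0.0580833 ,  1.32001399]), 'orientation': array([-3.04257802,  0.00424596, -1.59087194])}
```

View pics/top.png

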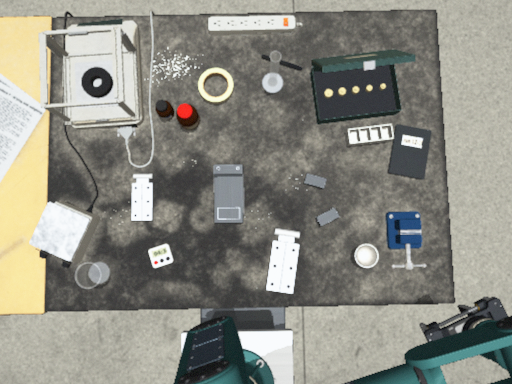

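View pics/scene.png

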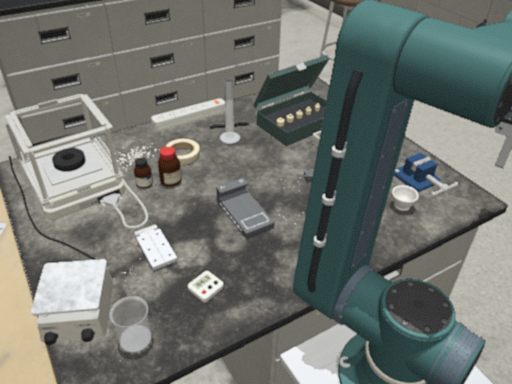

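The top view shows two plates: a small one at (142,198) and a large one at (283,262). Two dark blocks sit at (315,181) and (328,216), and the base is at (229,193). The scene view shows the small plate at (155,246) and the base at (245,207); the arm hides the blocks. I'll measure these and enlarge the crops.

```bash
cat >> h.py <<'E'
def ray(s,uv,z):
    "pixels -> world points on plane z"
    uv=np.atleast_2d(np.asarray(uv,float))
    d=np.c_[(uv[:,0]-s['cx'])/s['fx'],(uv[:,1]-s['cy'])/s['fy'],np.ones(len(uv))]
    if 'eye' in s: M=R.from_euler('xyz',s['orientation']).as_matrix();e=s['eye']
    else:
        o=s['obs'];T=s['T_tool_cam'];Rt=R.from_euler('xyz',o['ee_rot']).as_matrix()
        M=Rt@T[:3,:3];e=o['tool_pos']+Rt@T[:3,3]
    d=d@M.T
    return e+d*((z-e[2])/d[:,2])[:,None]
def proj(s,P):
    P=np.atleast_2d(np.asarray(P,float))
    if 'eye' in s: M=R.from_euler('xyz',s['orientation']).as_matrix();e=s['eye']
    else:
        o=s['obs'];T=s['T_tool_cam'];Rt=R.from_euler('xyz',o['ee_rot']).as_matrix()
        M=Rt@T[:3,:3];e=o['tool_pos']+Rt@T[:3,3]
    c=(P-e)@M
    return np.c_[c[:,0]/c[:,2]*s['fx']+s['cx'],c[:,1]/c[:,2]*s['fy']+s['cy']]
E
python3 - <<'E'
from h import *; import pickle
s=pickle.load(open('top.pkl','rb')); im=s['image']
for n,uv,z in(('plateS',(142,198),.02),('plateL',(283,262),.02),('b1',(315,181),.03),('b2',(328,216),.03),('base',(229,193),.02),('timer',(160,256),.02),('bottle',(187,113),.1),('mortar',(366,256),.04)):
    print(n,ray(s,uv,z)[0].round(3))
c=[im[155:235,285:365],im[155:235,190:270],im[165:245,100:180],im[225:305,243:323]]
c=[cv2.resize(x,(400,300) if 0 else (300,300),interpolation=cv2.INTER_CUBIC) for x in c]
cv2.imwrite('pics/crop.png',np.vstack([np.hstack(c[:2]),np.hstack(c[2:])]))
w=robot.snapshot('wrist');print(w['T_tool_cam'],w['fx'],w['cx'],w['cy'])
E
```

```text
plateS [0.536 0.267 0.02 ]
plateL [ 0.344 -0.137  0.02 ]
b1 [ 0.574 -0.235  0.03 ]
b2 [ 0.473 -0.268  0.03 ]
base [0.545 0.014 0.02 ]
timer [0.368 0.215 0.02 ]
bottle [0.763 0.123 0.1  ]
mortar [ 0.358 -0.369  0.04 ]
[[ 9.44388010e-04 -9.58142440e-01 -2.86290364e-01  8.33257997e-02]
 [ 9.99999325e-01  7.11154819e-04  9.18646913e-04 -5.87755513e-04]
 [-6.76597823e-04 -2.86291038e-01  9.58142465e-01 -1.79369278e-01]
 [ 0.00000000e+00  0.00000000e+00  0.00000000e+00  1.00000000e+00]] 269.24317662622263 252.77558259407311 191.92163219562946
```

View pics/crop.png

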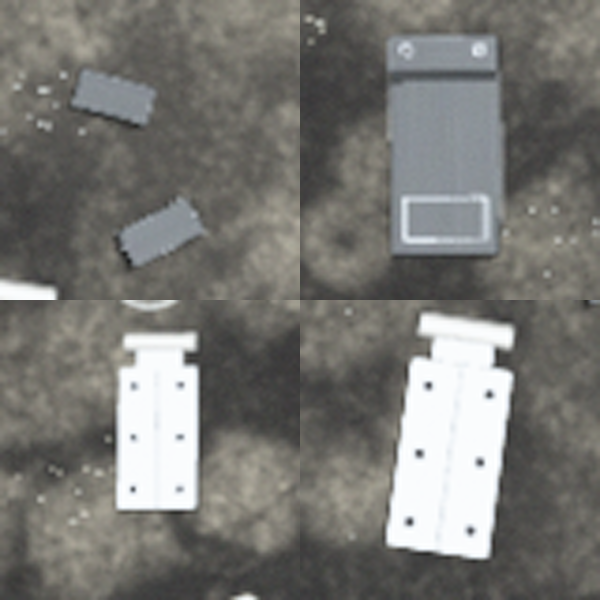

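The crop shows the small plate at top-view (142,198), measuring about 60 x 138 mm, with its hinge roller at the far end. The look-alike at (283,262) is about 80 x 180 mm. The task means the smaller one, at the left. I can't tell the blocks apart by height from here, so I'll look with the wrist camera.

servo_tool([
  [3,-0.9,0.3,1,0],
  [6,-1.8,0.6,2,0],
  [9,-2.7,1,3,0],
  [12,-3.5,1.4,3.9,0],
  [14,-4.1,1.6,3.9,0],
  [15.5,-4.4,1.8,3.9,0],
  [15.5,-4.4,1.8,3.9,0],
  [15.5,-4.4,1.8,3.9,0],
  [15.5,-4.4,1.8,3.9,0],
  [15.5,-4.4,1.8,3.9,0],
])

```text
time: 0.98
tool_pos: [0.5316, -0.2484, 0.1594]
ee_rot: [-3.14, 0.0, -0.0]
wrist_force: [-0.1, -0.5, -0.0]
width: 0.0937
finger_force: 0.0
```

```bash
cat >> h.py <<'E'
import pickle
def wsnap(name):
    o=robot.get_obs();s=robot.snapshot('wrist');s['obs']=o
    cv2.imwrite(f'pics/{name}.png',s['image']);pickle.dump(s,open(name+'.pkl','wb'))
    print(o['time'],o['tool_pos'].round(4),o['ee_rot'].round(4),o['wrist_force'].round(2),o['width']);return s
E
python3 -c "
from h import *
wsnap('w1')"
```

```text
0.9833 [ 0.5316 -0.2484  0.1594] [-3.1402e+00  4.0000e-04 -4.0000e-04] [-0.12 -0.49 -0.  ] 0.09374865031152714
```

View pics/w1.png

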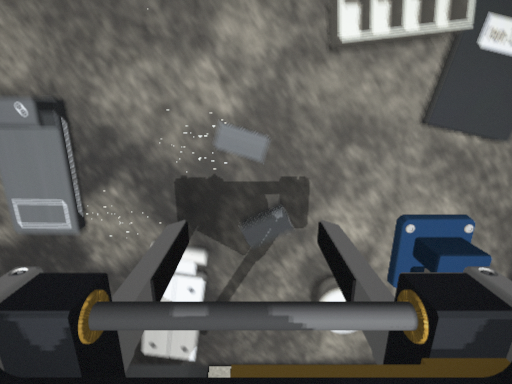

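The wrist view shows the two blocks at about (240,142) and (266,229), the second one in the gripper's shadow. I'll enlarge both and read the seams and heights.

```bash
python3 - <<'E'
from h import *
im=cv2.imread('pics/w1.png')
c=[im[115:170,200:280],im[197:252,226:306]]
c=[cv2.convertScaleAbs(cv2.resize(x,(560,385),interpolation=cv2.INTER_CUBIC),alpha=a,beta=0)[:, :] for x,a in zip(c,(1.3,2))]
c=[cv2.resize(x,(400,275)) for x in c]
cv2.imwrite('pics/c2.png',np.vstack(c))
E
```

```text
(no output)
```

View pics/c2.png

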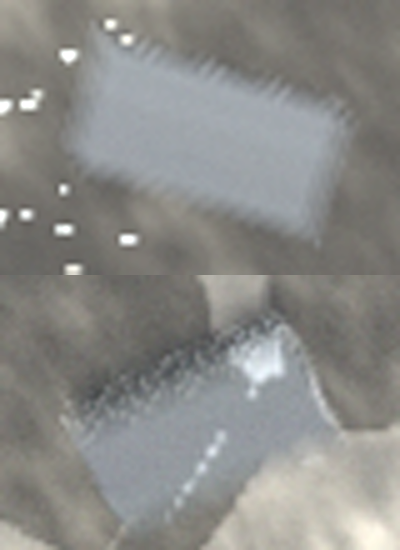

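servo_tool([
  [1.6,0,1,0,0],
  [3.2,0,2,0,0],
  [4,0,2.4,0,0],
  [4,0,2.4,0,0],
  [4,0,2.4,0,0],
  [4,0,2.4,0,0],
])

```text
time: 1.53
tool_pos: [0.6292, -0.2518, 0.1004]
ee_rot: [3.142, 0.001, -0.003]
wrist_force: [0.5, 0.4, 0.3]
width: 0.0938
finger_force: 0.0
```

```bash
python3 - <<'E'
from h import *
s=wsnap('w2');im=s['image'];t=pickle.load(open('top.pkl','rb'))
a=proj(s,[[.574,-.235,.02],[.473,-.268,.02]]).round().astype(int);print(a)
c=[]
for u,v in a:
    u=np.clip(u,60,452);v=np.clip(v,45,339)
    x=cv2.resize(im[v-45:v+45,u-60:u+60],(600,450),interpolation=cv2.INTER_CUBIC)[75:375]
    print(u-60,v-45+15);c.append(cv2.convertScaleAbs(x,alpha=1.8))
cv2.imwrite('pics/c3.png',np.vstack(c))
E
```

```text
1.5333 [ 0.6292 -0.2518  0.1004] [ 3.1416e+00  9.0000e-04 -2.8000e-03] [0.54 0.36 0.3 ] 0.09377232272421118
[[237 246]
 [267 323]]
177 216
207 293
```

View pics/c3.png

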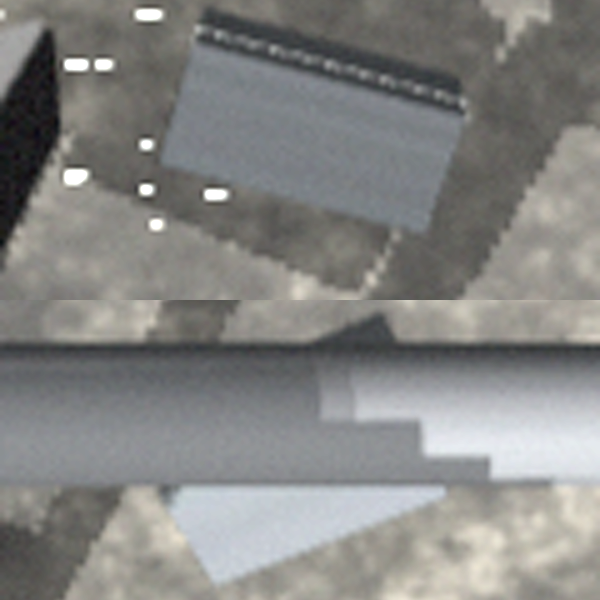

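```bash
python3 - <<'E'
from h import *
s=pickle.load(open('w2.pkl','rb'));t=pickle.load(open('top.pkl','rb'));w=pickle.load(open('w1.pkl','rb'))
print('far bottom',ray(s,[[218,218],[269.4,231.5]],0).round(4))
for h in(.021,.031):
    P=ray(s,np.array([[195,40],[465,110],[428,235],[162,165]])/5+[177,216],h)
    print('far',h,P.round(4)[:2].tolist(),np.linalg.norm(np.diff(P,axis=0),axis=1).round(4))
    P=ray(w,np.array([[75,160],[290,55],[340,155],[125,245]])/5+[226,197],h)
    print('near w1',h,P[:,:2].round(4).tolist(),np.linalg.norm(np.diff(P,axis=0),axis=1).round(4),P.mean(0))
im=t['image']
for n,(u,v) in(('far',(315,181)),('near',(328,216))):
    p=cv2.resize(im[v-18:v+18,u-20:u+20],None,fx=4,fy=4,interpolation=cv2.INTER_CUBIC)
    hsv=cv2.cvtColor(p,cv2.COLOR_BGR2HSV); 
    bl=(p[...,0].astype(int)-p[...,2])>6   # bluish steel vs brownish stone
    m=cv2.morphologyEx(bl.astype(np.uint8),cv2.MORPH_OPEN,np.ones((7,7)))
    c=max(cv2.findContours(m,0,2)[0],key=cv2.contourArea)
    r=cv2.minAreaRect(c);b=cv2.boxPoints(r)/4+[u-20-.375,v-18-.375]
    for h in(.021,.031):
        P=ray(t,b,h);print(n,h,P[:,:2].round(4).tolist(),np.linalg.norm(np.diff(P,axis=0),axis=1).round(4),P.mean(0).round(4))
E
```

```text
far bottom [[ 0.5983 -0.2128  0.    ]
 [ 0.5818 -0.2705  0.    ]]
far 0.021 [[0.6002, -0.2134, 0.021], [0.5841, -0.2699, 0.021]] [0.0587 0.0309 0.0596]
near w1 0.021 [[0.4701, -0.2331], [0.4988, -0.2873], [0.4715, -0.3011], [0.4458, -0.2459]] [0.0614 0.0305 0.0609] [ 0.47153847 -0.26683603  0.021     ]
far 0.031 [[0.6045, -0.2149, 0.031], [0.589, -0.2692, 0.031]] [0.0564 0.0297 0.0573]
near w1 0.031 [[0.4746, -0.2335], [0.5024, -0.2861], [0.476, -0.2994], [0.4511, -0.246]] [0.0595 0.0296 0.059 ] [ 0.47604703 -0.26625549  0.031     ]
far 0.021 [[0.5702, -0.2025], [0.5996, -0.211], [0.5835, -0.2686], [0.5541, -0.2601]] [0.0307 0.0599 0.0306] [ 0.5768 -0.2355  0.021 ]
far 0.031 [[0.5691, -0.2014], [0.5983, -0.2098], [0.5823, -0.267], [0.5531, -0.2585]] [0.0304 0.0594 0.0304] [ 0.5757 -0.2342  0.031 ]
near 0.021 [[0.4724, -0.2323], [0.4989, -0.29], [0.4704, -0.3027], [0.4439, -0.2451]] [0.0636 0.0312 0.0634] [ 0.4714 -0.2675  0.021 ]
near 0.031 [[0.472, -0.2309], [0.4983, -0.2883], [0.47, -0.3009], [0.4438, -0.2436]] [0.0631 0.031  0.0629] [ 0.471  -0.2659  0.031 ]
```

The far block has one seam, and its side measures 21 mm, so it is the low stack. The near one, at top-view (328,216) and world (0.473,-0.266), is the tall one: its length comes out at 59.5 mm on the z=31 plane. I'll grasp it across its long side.

servo_tool([
  [-1.6,0.1,0,-1.1,0],
  [-3.2,0.3,0,-2.2,0],
  [-4.8,0.5,0,-3.3,0],
  [-6.2,0.6,0,-4.3,0],
  [-6.2,0.6,0,-4.3,0],
  [-6.2,0.6,0.9,-4.3,0],
  [-6.2,0.6,1.8,-4.3,0],
  [-6.2,0.6,2.7,-4.3,0],
  [-6.2,0.6,3.6,-4.3,0],
  [-6.2,0.6,3.65,-4.3,0],
])

```text
time: 2.42
tool_pos: [0.4721, -0.2649, 0.0069]
ee_rot: [-3.138, 0.002, 0.446]
wrist_force: [-1.0, -0.1, -0.7]
width: 0.094
finger_force: 0.0
```

servo_tool([
  [0,0,0,0,0],
  [0,0,0,0,0.7],
  [0,0,0,0,0.7],
  [0,0,0,0,0.7],
  [0,0,0,0,0.7],
  [0,0,0,0,0.7],
  [0,0,0,0,0.7],
  [0,0,0,0,0.7],
])

```text
time: 3.08
tool_pos: [0.475, -0.2663, 0.0099]
ee_rot: [3.141, -0.0, 0.448]
wrist_force: [-0.8, 0.3, 3.3]
width: 0.0596
finger_force: 30.0
```

```bash
python3 - <<'E'
from h import *
print({k:np.round(v,3) for k,v in robot.get_obs().items() if k in('time','tool_pos','ee_rot','wrist_force','width','finger_force')})
t=pickle.load(open('top.pkl','rb'));im=t['image']
# scribed outline (bright line) and base silhouette
u0,v0=190,155;p=cv2.resize(im[155:235,190:270],None,fx=4,fy=4,interpolation=cv2.INTER_CUBIC)
g=p.max(2);m=(g>150).astype(np.uint8);m[:int(.58*320)]=0;m[:,:100]=0;m[:,205:]=0
c=max(cv2.findContours(m,0,2)[0],key=cv2.contourArea);r=cv2.minAreaRect(c)
b=cv2.boxPoints(r)/4+[u0-.375,v0-.375]
P=ray(t,b,.02);print('outline',P[:,:2].round(4).tolist(),np.linalg.norm(np.diff(P,axis=0),axis=1).round(4),P.mean(0).round(4))
# keeper + slab side edges: bluish mask
bl=((p[...,0].astype(int)-p[...,2])>4).astype(np.uint8);bl=cv2.morphologyEx(bl,3,np.ones((9,9)));bl=cv2.morphologyEx(bl,2,np.ones((9,9)))
c=max(cv2.findContours(bl,0,2)[0],key=cv2.contourArea);r=cv2.minAreaRect(c);b=cv2.boxPoints(r)/4+[u0-.375,v0-.375]
P=ray(t,b,.02);print('slab',P[:,:2].round(4).tolist(),np.linalg.norm(np.diff(P,axis=0),axis=1).round(4),P.mean(0).round(4))
# small plate
u0,v0=100,165;p=cv2.resize(im[165:245,100:180],None,fx=4,fy=4,interpolation=cv2.INTER_CUBIC)
m=(p.min(2)>185).astype(np.uint8);m[:int(30*320/300)]=0;m[int(225*320/300):]=0
c=max(cv2.findContours(m,0,2)[0],key=cv2.contourArea);r=cv2.minAreaRect(c);b=cv2.boxPoints(r)/4+[u0-.375,v0-.375]
P=ray(t,b,.019);print('plate',P[:,:2].round(4).tolist(),np.linalg.norm(np.diff(P,axis=0),axis=1).round(4),P.mean(0).round(4))
E
```

```text
{'time': np.float64(3.083), 'tool_pos': array([ 0.475, -0.266,  0.01 ]), 'ee_rot': array([ 3.141, -0.   ,  0.448]), 'wrist_force': array([-0.804,  0.285,  3.348]), 'finger_force': np.float64(29.993), 'width': np.float64(0.06)}
outline [[0.5234, 0.055], [0.5219, -0.0188], [0.4627, -0.0178], [0.4642, 0.0557]] [0.0738 0.0592 0.0735] [0.493  0.0185 0.02  ]
slab [[0.6307, 0.061], [0.6312, -0.0267], [0.4598, -0.028], [0.4594, 0.0585]] [0.0877 0.1714 0.0865] [0.5453 0.0162 0.02  ]
plate [[0.6082, 0.3007], [0.6069, 0.238], [0.4715, 0.2377], [0.4727, 0.2998]] [0.0628 0.1354 0.0622] [0.5398 0.269  0.019 ]
```

servo_tool([
  [0,0,-1.2,0,0.7],
  [0,0,-2.8,0,0.7],
  [0.3,-0.6,-4.2,0.5,0.7],
  [0.9,-2,-5.6,1.5,0.7],
  [1.6,-3.4,-6.6,2.5,0.7],
  [2.3,-4.9,-7.6,3.5,0.7],
  [3,-6.4,-7.6,4.3,0.7],
  [3.7,-7.9,-7.6,4.3,0.7],
  [4.4,-9.4,-7.6,4.3,0.7],
  [4.7,-10.2,-7.6,4.3,0.7],
])

```text
time: 3.92
tool_pos: [0.4693, 0.0167, 0.1981]
ee_rot: [-3.141, 0.002, -0.003]
wrist_force: [0.4, 0.5, -5.6]
width: 0.0598
finger_force: 30.0
```

servo_tool([
  [0,0,0,0,0.7],
  [0,0,0,0,0.7],
  [0,0,0,0,0.7],
])

```text
time: 4.17
tool_pos: [0.4696, 0.0145, 0.1979]
ee_rot: [3.141, 0.002, -0.002]
wrist_force: [0.9, -0.6, -4.7]
width: 0.0597
finger_force: 30.0
```

```bash
python3 - <<'E'
from h import *
s=wsnap('w3');im=s['image']
x=cv2.resize(im[60:240,140:380],(800,600),interpolation=cv2.INTER_CUBIC)
cv2.imwrite('pics/c4.png',cv2.convertScaleAbs(x,alpha=1.3))
E
```

```text
4.1667 [0.4696 0.0145 0.1979] [ 3.1408e+00  2.5000e-03 -1.8000e-03] [ 0.89 -0.59 -4.75] 0.05973427917226884
```

View pics/c4.png

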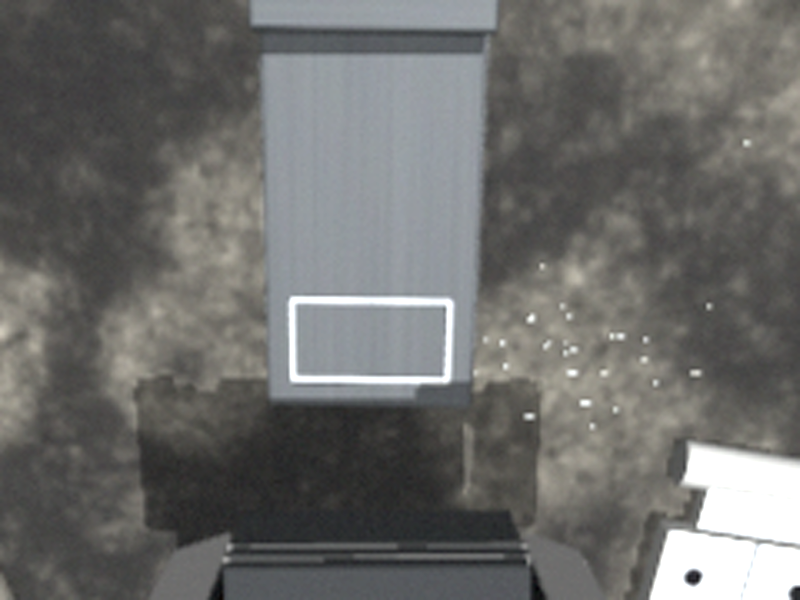

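The view confirms the held block has two seams, so it is the tall one. The outline corners in the crop are about (292,300) to (450,380), which is (228,150) to (275,174) in the full image. Next I compute the pad centre and yaw.

```bash
python3 - <<'E'
from h import *
s=pickle.load(open('w3.pkl','rb'));im=s['image'];k=6
u0,v0=220,140;p=cv2.resize(im[140:182,220:283],None,fx=k,fy=k,interpolation=cv2.INTER_CUBIC)
m=(p.max(2)>150).astype(np.uint8);off=np.array([u0,v0])+.5/k-.5
c=max(cv2.findContours(m,0,2)[0],key=cv2.contourArea);b=cv2.boxPoints(cv2.minAreaRect(c))/k+off
hs=cv2.convexHull(c);q=cv2.approxPolyDP(hs,12,True)[:,0]/k+off
for b in(b,q):
    P=ray(s,b,.02);print('outline',P[:,:2].round(4).tolist(),np.linalg.norm(np.diff(P,axis=0),axis=1).round(4),P.mean(0).round(4))
f=lambda a:np.array(a)/3.3333+[140-.35,60-.35]
L=ray(s,f([[262,55],[269,403],[472,403],[486,45]]),.02);print('slab',L.round(4)[:,:2].tolist(),'width',L[1,1]-L[2,1],L[0,1]-L[3,1])
K=ray(s,f([[250,27],[497,30]]),.05);print('keeper lip edge',K.round(4)[:,:2].tolist())
E
```

```text
outline [[0.4702, 0.0511], [0.5059, 0.0498], [0.5055, -0.0162], [0.4698, -0.0169]] [0.0357 0.066  0.0357] [0.4878 0.0169 0.02  ]
outline [[0.5052, 0.049], [0.5047, -0.0147], [0.4713, -0.0152], [0.471, 0.0495]] [0.0636 0.0334 0.0647] [0.4881 0.0171 0.02  ]
slab [[0.5939, 0.0566], [0.4619, 0.0587], [0.4618, -0.0246], [0.5972, -0.0257]] width 0.08328179521172015 0.08227917783426222
keeper lip edge [[0.5991, 0.0568], [0.5982, -0.0258]]
```

servo_tool([
  [0.5,-0.1,1,0.1,0.7],
  [0.9,-0.1,2.2,0.1,0.7],
  [0.9,-0.1,3.6,0.1,0.7],
  [0.9,-0.1,5,0.1,0.7],
  [0.9,-0.1,5.8,0.1,0.7],
  [0.9,-0.1,6.3,0.1,0.7],
  [0.9,-0.1,6.5,0.1,0.7],
  [0.9,-0.1,6.6,0.1,0.7],
  [0.9,-0.1,6.6,0.1,0.7],
])

```text
time: 4.97
tool_pos: [0.493, 0.0159, 0.0342]
ee_rot: [3.141, 0.0, -0.015]
wrist_force: [-0.3, 0.8, -5.0]
width: 0.0595
finger_force: 30.0
```

servo_tool([
  [0,0,0.08,0,0.7],
  [0,0,0.12,0,0.7],
  [0,0,0.16,0,0.7],
  [0,0,0.16,0,0.7],
])

```text
time: 5.3
tool_pos: [0.4931, 0.017, 0.0308]
ee_rot: [3.141, -0.001, -0.013]
wrist_force: [-1.1, -0.0, -5.2]
width: 0.0598
finger_force: 30.0
```

servo_tool([
  [0,0,0.04,0,0.7],
  [0,0,0.08,0,0.7],
  [0,0,0.08,0,0.7],
])

```text
time: 5.55
tool_pos: [0.4933, 0.017, 0.0299]
ee_rot: [3.141, -0.001, -0.013]
wrist_force: [-2.9, 0.0, 5.0]
width: 0.0599
finger_force: 30.0
```

The force has reversed, so the block is down. I'll release it, rise and check.

servo_tool([
  [0,0,0,0,0],
  [0,0,0,0,0],
  [0,0,0,0,0],
  [0,0,0,0,0],
  [0,0,-1,0,0],
  [0,0,-2.6,0,0],
  [-0.5,0,-4.2,0,0],
  [-0.9,0,-5.8,0,0],
  [-0.9,0,-6.8,0,0],
  [-0.9,0,-6.8,0,0],
])

```text
time: 6.38
tool_pos: [0.4735, 0.0171, 0.2059]
ee_rot: [3.141, -0.014, -0.013]
wrist_force: [1.0, 0.5, 0.8]
width: 0.0939
finger_force: 0.0
```

servo_tool([
  [0,0,0,0,0],
  [0,0,0,0,0],
])

```text
time: 6.55
tool_pos: [0.4698, 0.0173, 0.1969]
ee_rot: [-3.142, 0.002, -0.013]
wrist_force: [-0.2, 0.9, -0.3]
width: 0.0942
finger_force: 0.0
```

```bash
python3 - <<'E'
from h import *
s=wsnap('w4');im=s['image']
x=cv2.resize(im[60:240,140:380],(800,600),interpolation=cv2.INTER_CUBIC)
cv2.imwrite('pics/c5.png',cv2.convertScaleAbs(x,alpha=1.5))
E
```

```text
6.55 [0.4698 0.0173 0.1969] [-3.1416e+00  1.8000e-03 -1.3100e-02] [-0.15  0.9  -0.31] 0.09415639342397582
```

View pics/c5.png

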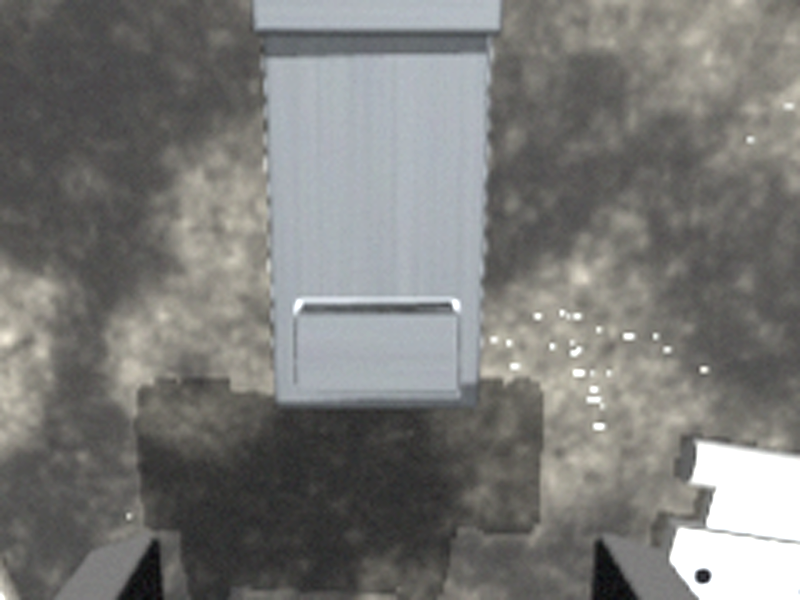

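The block sits square on the outline. Its top corners in the crop are about (295,310), (459,312) and (459,392). Next I look at the plate from above.

servo_tool([
  [-0.1,-1.6,0,0,0],
  [-0.2,-3.2,0,0,0],
  [-0.3,-4.8,0,0,0],
  [-0.4,-6.4,0,0,0],
  [-0.5,-8,0,0,0],
  [-0.5,-9.6,0,0,0],
  [-0.5,-10,0,0,0],
  [-0.5,-10,0,0,0],
  [-0.5,-10,0,0,0],
])

```text
time: 7.35
tool_pos: [0.4603, 0.2668, 0.196]
ee_rot: [3.139, 0.003, -0.012]
wrist_force: [0.3, -0.7, -0.8]
width: 0.0941
finger_force: 0.0
```

```bash
python3 - <<'E'
from h import *
s4=pickle.load(open('w4.pkl','rb'));f=lambda a:np.array(a)/3.3333+[140-.35,60-.35]
P=ray(s4,f([[295,310],[459,312],[460,392],[296,390]]),.051);print('block',P.round(4)[:,:2].tolist(),P.mean(0).round(4))
s=wsnap('w5');im=s['image']
m=(im.min(2)>170).astype(np.uint8);m=cv2.morphologyEx(m,2,np.ones((3,3)))
for c in cv2.findContours(m,0,2)[0]:
    if cv2.contourArea(c)<1000: continue
    r=cv2.minAreaRect(c);b=cv2.boxPoints(r);P=ray(s,b,.02)
    print(b.round(1).tolist(),P[:,:2].round(4).tolist(),np.linalg.norm(np.diff(P,axis=0),axis=1).round(4),P.mean(0).round(4))
# dark bolt holes
cv2.imwrite('pics/c6.png',cv2.resize(im[40:220,150:390],(800,600),interpolation=cv2.INTER_CUBIC))
E
```

```text
block [[0.5054, 0.0467], [0.504, -0.0127], [0.4741, -0.0135], [0.4757, 0.0475]] [0.4898 0.017  0.051 ]
7.35 [0.4603 0.2668 0.196 ] [ 3.1388  0.0035 -0.0121] [ 0.3  -0.7  -0.76] 0.09412607367195677
[[316.0, 343.0], [375.0, 343.0], [375.0, 364.0], [316.0, 364.0]] [[0.1733, 0.1646], [0.1718, 0.0664], [0.1265, 0.0609], [0.128, 0.162]] [0.0982 0.0456 0.1011] [0.1499 0.1135 0.02  ]
[[-16.600000381469727, 228.0], [18.0, 130.5], [140.39999389648438, 173.89999389648438], [105.80000305175781, 271.3999938964844]] [[0.3875, 0.6527], [0.5228, 0.5676], [0.4639, 0.418], [0.314, 0.49]] [0.1599 0.1608 0.1662] [0.422 0.532 0.02 ]
[[226.0, 56.0], [274.0, 56.0], [274.0, 166.0], [226.0, 166.0]] [[0.6068, 0.2968], [0.6062, 0.2394], [0.4726, 0.2378], [0.4734, 0.3021]] [0.0574 0.1336 0.0643] [0.5397 0.269  0.02  ]
```

View pics/c6.png

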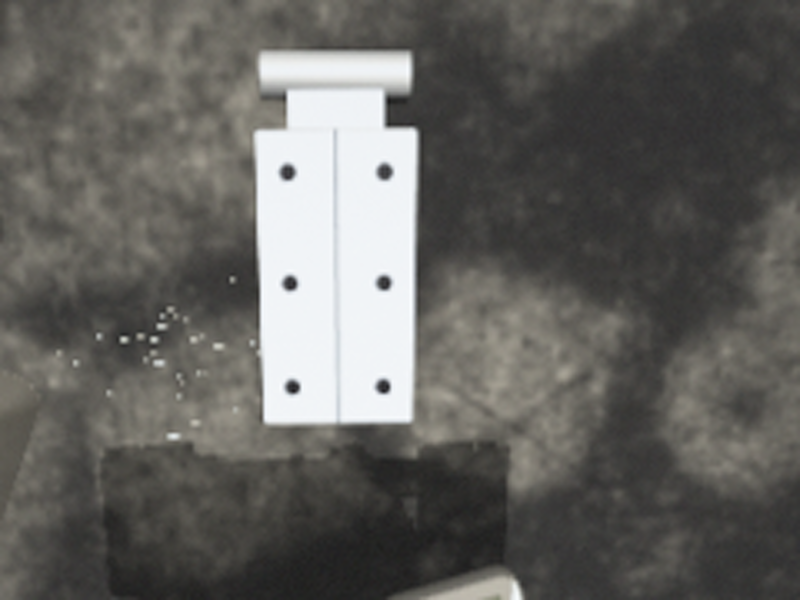

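The view shows the plate lying flat. Its slab corners in the crop are (255,130) and (413,423), with the hinge roller at the far end at about (336,73).

```bash
python3 - <<'E'
from h import *
s=pickle.load(open('w5.pkl','rb'));f=lambda a:np.array(a)/3.3333+[150-.35,40-.35]
P=ray(s,f([[255,130],[417,128],[413,423],[264,423],[336,129],[338.5,423],[288,172],[385,172],[293,386],[384,386]]),.02).round(4);print(P[:,:2].tolist())
d=P[4]-P[5];print('yaw',np.arctan2(d[1],d[0]), 'len',np.hypot(*d[:2]),'widths',P[0,1]-P[1,1],P[3,1]-P[2,1])
d=P[6:8].mean(0)-P[8:].mean(0);print('yaw holes',np.arctan2(d[1],d[0]))
print(ray(s,f([[336,51],[336,73]]),.016).round(4))
E
```

```text
[[0.5817, 0.2976], [0.5817, 0.2382], [0.4719, 0.2384], [0.4726, 0.2983], [0.5817, 0.2679], [0.4722, 0.2684], [0.5671, 0.2859], [0.5667, 0.2499], [0.4873, 0.2862], [0.4869, 0.2501]]
yaw -0.004566178310481977 len 0.10950114154656104 widths 0.05939999999999998 0.05990000000000001
yaw holes -0.00313282183105746
[[0.6083 0.2675 0.016 ]
 [0.601  0.2676 0.016 ]]
```

servo_tool([
  [0.8,0,1,-0.1,0],
  [1.7,-0.1,2.4,-0.1,0],
  [1.7,-0.1,3.8,-0.1,0],
  [1.7,-0.1,5.2,-0.1,0],
  [1.7,-0.1,6.3,-0.1,0],
  [1.7,-0.1,7,-0.1,0],
  [1.7,-0.1,7.4,-0.1,0],
  [1.7,-0.1,7.6,-0.1,0],
  [1.7,-0.1,7.6,-0.1,0],
  [1.7,-0.1,7.6,-0.1,0],
])

```text
time: 8.23
tool_pos: [0.5046, 0.269, 0.0095]
ee_rot: [-3.141, -0.002, -0.004]
wrist_force: [1.0, -0.0, -0.7]
width: 0.094
finger_force: 0.0
```

servo_tool([
  [0,0,0,0,0.7],
  [0,0,0,0,0.7],
  [0,0,0,0,0.7],
  [0,0,0,0,0.7],
  [0,0,0,0,0.7],
  [0,0,0,0,0.7],
])

```text
time: 8.73
tool_pos: [0.5036, 0.2692, 0.0085]
ee_rot: [3.141, -0.0, -0.003]
wrist_force: [-0.4, -1.4, 1.1]
width: 0.0601
finger_force: 30.0
```

servo_tool([
  [0,0,-0.3,0,0.7],
  [0,0,-0.7,0,0.7],
  [0,0,-1.1,0,0.7],
  [0,0,-1.5,0,0.7],
  [0,0,-1.5,0,0.7],
  [0,0,-1.5,0,0.7],
  [0,0,-1.5,0,0.7],
])

```text
time: 9.32
tool_pos: [0.5033, 0.2693, 0.0456]
ee_rot: [3.141, 0.0, -0.003]
wrist_force: [0.1, 0.4, -4.5]
width: 0.0593
finger_force: 30.0
```

```bash
python3 - <<'E'
from h import *
o=robot.get_obs();print(o['wrist_force'],o['wrist_torque'],o['tool_pos'],o['ee_rot'])
s=snap('scene');pickle.dump(s,open('sc2.pkl','wb'));im=s['image']
u,v=proj(s,[.54,.268,.03])[0].round().astype(int);print(u,v)
cv2.imwrite('pics/c7.png',cv2.resize(im[v-75:v+75,u-100:u+100],(800,600),interpolation=cv2.INTER_CUBIC))
E
```

```text
[ 0.09108433  0.43390559 -4.48167703] [0.00811561 0.16403749 0.04859449] [0.50332009 0.26930853 0.04562139] [ 3.14142492e+00  2.78185135e-04 -2.57885849e-03]
154 240
```

View pics/c7.png

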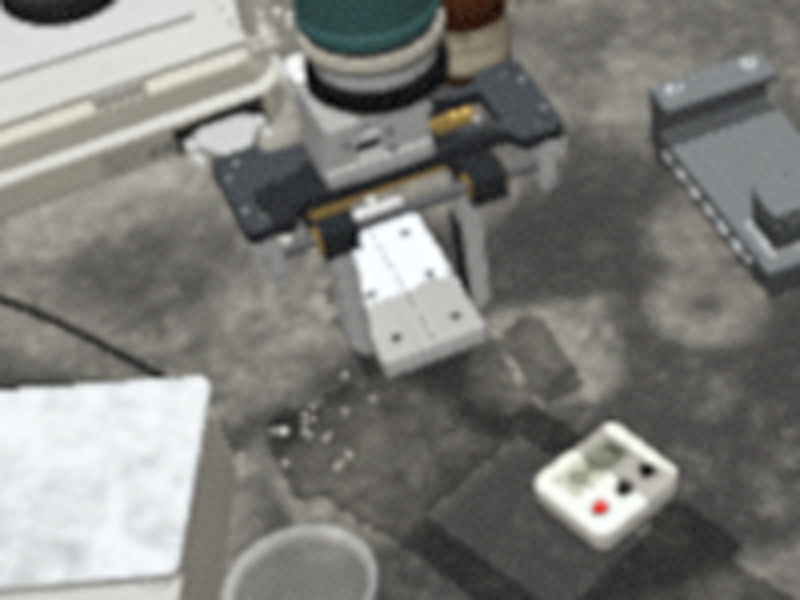

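The crop shows the plate held between the fingers, its free end's bottom edge at about (387,372)-(487,325). The picture quota is used up, so I'll measure tilt numerically from here. In the wrist image the apparent row widths of the plate give depth.

```bash
cat >> h.py <<'E'
def plate_rows(s,thr=150):
    "row, left, right of the white plate in the wrist image near the middle column"
    m=(s['image'].min(2)>thr);out=[]
    for v in range(0,260):
        r=np.flatnonzero(m[v]);r=r[(r>170)&(r<340)]
        if len(r)>15: out.append((v,r[0],r[-1],len(r)))
    return np.array(out)
E
python3 - <<'E'
from h import *
s=wsnap('w6');r=plate_rows(s);print(r[::4].tolist())
c=lambda x,z,th,Z: [.5033+.040*0-(x-40)*.001*np.cos(th)+ (z-14)*.001*np.sin(th)*-1*0, 0,0]
# predicted rows for hinge points under tilt th, pivot plate (40,14) at TCP+(0,0,.006)
o=s['obs']
piv=o['tool_pos']+[0,0,.0055]
for th in(0,.1,.2,.3,.4,.6):
    L=[]
    for x,z,y in((-40,20,30),(-40,20,-30),(-60,16,28),(-60,16,-28)):
        a,b=(x-40)/1e3,(z-14)/1e3
        L.append(piv+[-(a*np.cos(th)-b*np.sin(th)),y/1e3,a*np.sin(th)+b*np.cos(th)])
    print(th,proj(s,L).round(1).tolist(), 'hinge z',L[2][2].round(4))
E
```

```text
9.3667 [0.503  0.2692 0.0451] [ 3.1411e+00  1.1000e-03 -2.6000e-03] [ 0.15 -0.98 -5.15] 0.05961732440789497
[[30, 203, 278, 16], [34, 207, 275, 18], [38, 211, 270, 22], [42, 217, 264, 31], [46, 225, 256, 32], [75, 208, 299, 92], [79, 208, 300, 93], [83, 208, 300, 93], [87, 208, 300, 93], [91, 208, 299, 92], [95, 211, 298, 79], [99, 225, 282, 58], [103, 225, 282, 58], [107, 225, 282, 58], [111, 225, 281, 57], [115, 225, 281, 57], [119, 226, 281, 56], [123, 205, 302, 98], [127, 205, 302, 98], [131, 205, 301, 97], [135, 206, 301, 96], [139, 206, 301, 96], [143, 206, 301, 78], [147, 206, 301, 77], [151, 206, 300, 95], [155, 206, 300, 95], [159, 207, 300, 94], [163, 207, 300, 94], [167, 207, 299, 92], [171, 207, 299, 92], [175, 207, 299, 92], [179, 207, 299, 92], [183, 208, 299, 91], [187, 208, 298, 90], [191, 208, 299, 91], [195, 208, 298, 90], [199, 183, 298, 91], [203, 171, 297, 78], [207, 209, 297, 71], [211, 196, 297, 92], [215, 209, 296, 87], [219, 171, 296, 90], [223, 209, 296, 87], [227, 210, 296, 86], [231, 210, 295, 85], [235, 210, 295, 85], [239, 210, 295, 85], [243, 210, 295, 85], [247, 211, 294, 82], [251, 211, 294, 82], [255, 211, 294, 82], [259, 211, 294, 64]]
0 [[202.9, 117.1], [302.8, 116.9], [205.6, 82.0], [299.9, 81.8]] hinge z 0.0526
0.1 [[205.1, 116.5], [300.5, 116.3], [208.2, 84.1], [297.2, 84.0]] hinge z 0.0427
0.2 [[207.2, 117.2], [298.4, 117.1], [210.7, 87.7], [294.8, 87.5]] hinge z 0.0327
0.3 [[209.1, 119.1], [296.4, 118.9], [212.9, 92.3], [292.6, 92.2]] hinge z 0.023
0.4 [[210.9, 121.9], [294.6, 121.8], [214.9, 97.8], [290.6, 97.7]] hinge z 0.0135
0.6 [[214.1, 130.0], [291.4, 129.9], [218.3, 110.9], [287.2, 110.7]] hinge z -0.0042
```

The far edge measures about 97 px wide, so the plate is held nearly level and the pads' friction resists sag. To tilt the hinge end down, I'll press the free roller on the fixed keeper's top, with the hinge overhanging behind it. That rotates the plate in the grip. I move in y first to stay away from the bottles.

servo_tool([
  [0,0,-1.5,0,0.7],
  [0,0.8,-3,0.1,0.7],
  [0,2.2,-3.2,0.1,0.7],
  [0,3.8,-3.2,0.1,0.7],
  [0,5.4,-3.2,0.1,0.7],
  [0,7,-3.2,0.1,0.7],
  [0,8.6,-3.2,0.1,0.7],
  [0,9.8,-3.2,0.1,0.7],
  [0,10.1,-3.2,0.1,0.7],
  [0,10.1,-3.2,0.1,0.7],
])

```text
time: 10.25
tool_pos: [0.5024, 0.0146, 0.1251]
ee_rot: [3.141, 0.001, -0.017]
wrist_force: [-0.2, 0.5, -3.7]
width: 0.0597
finger_force: 30.0
```

servo_tool([
  [1,0,0,0,0.7],
  [2.4,0,0,0,0.7],
  [3.8,0,0,0,0.7],
  [5,0,0,0,0.7],
  [5.5,0,0.4,0,0.7],
  [5.5,0,1,0,0.7],
  [5.5,0,1.6,0,0.7],
  [5.5,0,2,0,0.7],
  [5.5,0,2,0,0.7],
  [5.5,0,2,0,0.7],
])

```text
time: 11.08
tool_pos: [0.6395, 0.0162, 0.0745]
ee_rot: [-3.141, 0.003, -0.012]
wrist_force: [0.7, -0.4, -3.4]
width: 0.0598
finger_force: 30.0
```

servo_tool([
  [0,0,0.2,0,0.7],
  [0,0,0.4,0,0.7],
  [0,0,0.5,0,0.7],
  [0,0,0.6,0,0.7],
  [0,0,0.65,0,0.7],
  [0,0,0.7,0,0.7],
  [0,0,0.7,0,0.7],
])

```text
time: 11.67
tool_pos: [0.6402, 0.015, 0.058]
ee_rot: [3.142, 0.0, -0.013]
wrist_force: [-0.1, -0.4, -4.7]
width: 0.0599
finger_force: 30.0
```

servo_tool([
  [0,0,0.05,0,0.7],
  [0,0,0.1,0,0.7],
  [0,0,0.15,0,0.7],
  [0,0,0.15,0,0.7],
])

```text
time: 12.0
tool_pos: [0.6417, 0.015, 0.056]
ee_rot: [3.141, -0.004, -0.013]
wrist_force: [0.3, 0.4, 2.0]
width: 0.0596
finger_force: 30.0
```

```bash
cat >> h.py <<'E'
def tilt(s,px=38.5,zoff=.0055):
    "tilt from slab width at its far edge (camera depth of plate x=-40)"
    r=plate_rows(s); w=r[:,2]-r[:,1]
    print([tuple(a[:3]) for a in r if 60<a[0]<190][::6])
    piv=s['obs']['tool_pos']+[0,0,zoff]
    for th in np.arange(0,.61,.1):
        L=[]
        for x,z,y in((-40,20,30),(-40,20,-30),(-62,15.7,28),(-62,15.7,-28)):
            a,b=(x-px)/1e3,(z-14)/1e3
            L.append(piv+[-(a*np.cos(th)-b*np.sin(th)),y/1e3,a*np.sin(th)+b*np.cos(th)])
        p=proj(s,L);print(round(th,1),'edge row,w',p[0,1].round(1),(p[1,0]-p[0,0]).round(1),'roller row,w',p[2,1].round(1),(p[3,0]-p[2,0]).round(1))
E
python3 -c "
from h import *
print(robot.get_obs()['wrist_torque']);tilt(wsnap('w7'))"
```

```text
[ 0.09320081  0.12890937 -0.04494863]
12.0 [0.6417 0.015  0.056 ] [ 3.1414 -0.0037 -0.0132] [0.26 0.4  1.99] 0.059600119446242245
[(np.int64(80), np.int64(211), np.int64(294)), (np.int64(86), np.int64(210), np.int64(296)), (np.int64(92), np.int64(210), np.int64(296)), (np.int64(98), np.int64(212), np.int64(295)), (np.int64(104), np.int64(226), np.int64(280)), (np.int64(110), np.int64(226), np.int64(279)), (np.int64(116), np.int64(226), np.int64(280)), (np.int64(122), np.int64(207), np.int64(299)), (np.int64(128), np.int64(207), np.int64(299)), (np.int64(134), np.int64(207), np.int64(298)), (np.int64(140), np.int64(207), np.int64(298)), (np.int64(146), np.int64(208), np.int64(299)), (np.int64(152), np.int64(208), np.int64(298)), (np.int64(158), np.int64(208), np.int64(298)), (np.int64(164), np.int64(208), np.int64(298)), (np.int64(170), np.int64(208), np.int64(298)), (np.int64(176), np.int64(208), np.int64(297)), (np.int64(182), np.int64(208), np.int64(298)), (np.int64(188), np.int64(209), np.int64(297))]
0.0 edge row,w 120.1 99.4 roller row,w 81.7 94.0
0.1 edge row,w 119.5 95.1 roller row,w 84.0 88.6
0.2 edge row,w 120.1 90.9 roller row,w 87.7 83.8
0.3 edge row,w 121.8 87.1 roller row,w 92.4 79.3
0.4 edge row,w 124.5 83.6 roller row,w 98.0 75.4
0.5 edge row,w 128.1 80.3 roller row,w 104.4 71.8
0.6 edge row,w 132.3 77.3 roller row,w 111.2 68.6
```

It works: the plate is pivoting in the grip and stands at about 0.15 rad. I'll continue pressing.

servo_tool([
  [0,0,0.05,0,0.7],
  [0,0,0.1,0,0.7],
  [0,0,0.15,0,0.7],
  [0,0,0.18,0,0.7],
  [0,0,0.18,0,0.7],
])

```text
time: 12.47
tool_pos: [0.6427, 0.015, 0.0512]
ee_rot: [3.141, -0.006, -0.013]
wrist_force: [5.6, -0.4, 3.7]
width: 0.0599
finger_force: 30.0
```

```bash
python3 -c "
from h import *
print(robot.get_obs()['wrist_torque']);tilt(wsnap('w8'))"
```

```text
[ 0.02424782 -0.82842321 -0.00640896]
12.4667 [0.6427 0.015  0.0512] [ 3.1414 -0.0058 -0.0131] [ 5.58 -0.44  3.67] 0.05987251271299786
[(np.int64(90), np.int64(216), np.int64(258)), (np.int64(96), np.int64(214), np.int64(291)), (np.int64(102), np.int64(215), np.int64(291)), (np.int64(108), np.int64(216), np.int64(290)), (np.int64(114), np.int64(229), np.int64(278)), (np.int64(120), np.int64(229), np.int64(278)), (np.int64(126), np.int64(211), np.int64(295)), (np.int64(132), np.int64(211), np.int64(295)), (np.int64(138), np.int64(210), np.int64(295)), (np.int64(144), np.int64(210), np.int64(296)), (np.int64(150), np.int64(210), np.int64(295)), (np.int64(156), np.int64(210), np.int64(296)), (np.int64(162), np.int64(210), np.int64(296)), (np.int64(168), np.int64(210), np.int64(296)), (np.int64(174), np.int64(210), np.int64(296)), (np.int64(180), np.int64(210), np.int64(295)), (np.int64(186), np.int64(210), np.int64(295))]
0.0 edge row,w 120.1 99.3 roller row,w 81.7 93.9
0.1 edge row,w 119.4 95.0 roller row,w 84.1 88.5
0.2 edge row,w 120.1 90.9 roller row,w 87.7 83.6
0.3 edge row,w 121.9 87.0 roller row,w 92.5 79.2
0.4 edge row,w 124.6 83.5 roller row,w 98.1 75.3
0.5 edge row,w 128.1 80.2 roller row,w 104.5 71.7
0.6 edge row,w 132.4 77.3 roller row,w 111.4 68.5
```

The plate now stands at about 0.38 rad. I'll lift, retreat over the base, and re-measure.

servo_tool([
  [0,0,-0.5,0,0.7],
  [0,0,-1.5,0,0.7],
  [0,0,-2.5,0,0.7],
  [-0.8,0,-3.2,0,0.7],
  [-2.2,0,-3.2,0,0.7],
  [-3.6,0,-3.2,0,0.7],
  [-5,0,-3.2,0,0.7],
  [-5.8,0,-3.2,0,0.7],
  [-5.8,0,-3.2,0,0.7],
  [-5.8,0,-3.2,0,0.7],
])

```text
time: 13.35
tool_pos: [0.4929, 0.0172, 0.1284]
ee_rot: [-3.141, 0.004, -0.013]
wrist_force: [0.8, 0.4, -3.3]
width: 0.0599
finger_force: 30.0
```

```bash
python3 -c "
from h import *
s=wsnap('w9');tilt(s);t=snap('top');pickle.dump(t,open('top2.pkl','wb'));sc=snap('scene','scene2');pickle.dump(sc,open('sc3.pkl','wb'))
im=s['image'].astype(int)
print('col253',im[60:130:2,253].min(1).tolist())
print('col220',im[60:130:2,220].min(1).tolist())
"
```

```text
13.35 [0.4929 0.0172 0.1284] [-3.1415  0.0041 -0.013 ] [ 0.83  0.36 -3.34] 0.05986709828955223
[(np.int64(61), np.int64(216), np.int64(290)), (np.int64(93), np.int64(214), np.int64(291)), (np.int64(99), np.int64(214), np.int64(292)), (np.int64(105), np.int64(215), np.int64(291)), (np.int64(111), np.int64(229), np.int64(278)), (np.int64(117), np.int64(229), np.int64(278)), (np.int64(123), np.int64(211), np.int64(294)), (np.int64(129), np.int64(210), np.int64(295)), (np.int64(135), np.int64(210), np.int64(295)), (np.int64(141), np.int64(210), np.int64(295)), (np.int64(147), np.int64(210), np.int64(295)), (np.int64(153), np.int64(210), np.int64(295)), (np.int64(159), np.int64(210), np.int64(295)), (np.int64(165), np.int64(210), np.int64(295)), (np.int64(171), np.int64(210), np.int64(295)), (np.int64(177), np.int64(210), np.int64(295)), (np.int64(183), np.int64(210), np.int64(311)), (np.int64(189), np.int64(210), np.int64(296))]
0.0 edge row,w 120.3 99.8 roller row,w 81.7 94.5
0.1 edge row,w 119.5 95.4 roller row,w 83.8 89.0
0.2 edge row,w 120.0 91.2 roller row,w 87.4 84.1
0.3 edge row,w 121.7 87.4 roller row,w 92.1 79.7
0.4 edge row,w 124.3 83.8 roller row,w 97.6 75.6
0.5 edge row,w 127.8 80.5 roller row,w 103.9 72.0
0.6 edge row,w 132.0 77.5 roller row,w 110.7 68.8
col253 [116, 115, 113, 115, 118, 116, 116, 113, 116, 116, 114, 113, 85, 58, 82, 167, 198, 216, 227, 231, 230, 223, 208, 229, 235, 236, 236, 236, 236, 235, 236, 196, 148, 148, 148]
col220 [223, 92, 60, 72, 219, 183, 104, 111, 113, 114, 114, 111, 81, 58, 88, 178, 209, 225, 233, 227, 219, 195, 195, 176, 146, 98, 112, 110, 111, 110, 110, 120, 235, 235, 236]
```

servo_tool([
  [0,0,0.8,0,0.7],
  [0,0,1.6,0,0.7],
  [0,0,2.1,0,0.7],
  [0,0,2.3,0,0.7],
  [0,0,2.4,0,0.7],
  [0,0,2.4,0,0.7],
  [0,0,2.4,0,0.7],
])

```text
time: 14.08
tool_pos: [0.4964, 0.0169, 0.0708]
ee_rot: [3.141, -0.001, -0.013]
wrist_force: [0.3, 0.3, -4.8]
width: 0.0595
finger_force: 30.0
```

servo_tool([
  [-0.15,0,0,0,0.7],
  [-0.25,0,0.1,0,0.7],
  [-0.25,0,0.2,0,0.7],
  [-0.25,0,0.25,0,0.7],
  [-0.25,0,0.25,0,0.7],
])

```text
time: 14.5
tool_pos: [0.4888, 0.0171, 0.0634]
ee_rot: [3.142, 0.0, -0.013]
wrist_force: [-0.3, -0.5, -4.1]
width: 0.0598
finger_force: 30.0
```

servo_tool([
  [0,0,0.06,0,0.7],
  [0,0,0.12,0,0.7],
  [0,0,0.12,0,0.7],
])

```text
time: 14.75
tool_pos: [0.4889, 0.0171, 0.0603]
ee_rot: [3.142, 0.001, -0.013]
wrist_force: [-0.1, 0.2, -4.6]
width: 0.0598
finger_force: 30.0
```

servo_tool([
  [0,0,0.06,0,0.7],
  [0,0,0.06,0,0.7],
  [0,0,0.06,0,0.7],
])

```text
time: 15.0
tool_pos: [0.4891, 0.0171, 0.0591]
ee_rot: [3.142, 0.0, -0.013]
wrist_force: [-0.4, -0.2, -4.2]
width: 0.0596
finger_force: 30.0
```

servo_tool([
  [0,0,0.06,0,0.7],
  [0,0,0.06,0,0.7],
  [0,0,0.06,0,0.7],
])

```text
time: 15.25
tool_pos: [0.4894, 0.017, 0.0581]
ee_rot: [3.141, -0.001, -0.013]
wrist_force: [-0.4, -1.4, -2.6]
width: 0.0598
finger_force: 30.0
```

Contact at TCP z of about 0.058 implies a tilt of about 0.31 rad. I'll slide the roller under the lip to the wall, then lift against the lip to gain tilt margin.

servo_tool([
  [0,0,-0.08,0,0.7],
  [0.2,0,-0.08,0,0.7],
  [0.4,0,-0.08,0,0.7],
  [0.6,0,-0.08,0,0.7],
  [0.7,0,-0.08,0,0.7],
  [0.75,0,-0.08,0,0.7],
  [0.8,0,-0.08,0,0.7],
  [0.8,0,-0.08,0,0.7],
])

```text
time: 15.92
tool_pos: [0.5093, 0.0168, 0.0596]
ee_rot: [3.142, 0.0, -0.013]
wrist_force: [-0.2, -0.6, -4.9]
width: 0.0593
finger_force: 30.0
```

servo_tool([
  [0.05,0,0,0,0.7],
  [0.1,0,0,0,0.7],
  [0.1,0,0,0,0.7],
])

```text
time: 16.17
tool_pos: [0.5118, 0.0167, 0.0597]
ee_rot: [3.141, -0.0, -0.013]
wrist_force: [0.9, 0.3, -5.5]
width: 0.0594
finger_force: 30.0
```

servo_tool([
  [0.05,0,0,0,0.7],
  [0.1,0,0,0,0.7],
  [0.1,0,0,0,0.7],
])

```text
time: 16.42
tool_pos: [0.5123, 0.0168, 0.0594]
ee_rot: [3.141, 0.005, -0.013]
wrist_force: [-5.5, -0.2, -1.6]
width: 0.0596
finger_force: 30.0
```

servo_tool([
  [0.05,0,0,0,0.7],
  [0.1,0,0,0,0.7],
  [0.1,0,0,0,0.7],
])

```text
time: 16.67
tool_pos: [0.5123, 0.0168, 0.0591]
ee_rot: [3.141, 0.011, -0.013]
wrist_force: [-10.6, 0.3, 2.6]
width: 0.0597
finger_force: 30.0
```

At the wall, as predicted. I'll ease off and lift against the lip.

servo_tool([
  [-0.12,0,0,0,0.7],
  [-0.12,0,-0.15,0,0.7],
  [-0.12,0,-0.3,0,0.7],
  [-0.15,0,-0.4,0,0.7],
  [-0.18,0,-0.5,0,0.7],
  [-0.2,0,-0.6,0,0.7],
  [-0.2,0,-0.6,0,0.7],
])

```text
time: 17.25
tool_pos: [0.5123, 0.0167, 0.0755]
ee_rot: [3.142, -0.002, -0.013]
wrist_force: [1.2, -0.2, -4.7]
width: 0.0594
finger_force: 30.0
```

```bash
python3 -c "
from h import *
o=robot.get_obs();print(o['wrist_torque'],o['wrist_force'])
s=wsnap('w10');tilt(s)
im=s['image'].astype(int)
print('col253',im[60:130:2,253].min(1).tolist())
print('col220',im[60:130:2,220].min(1).tolist())
"
```

```text
[ 0.02224612 -0.0032807   0.03254866] [ 1.24456255 -0.24781007 -4.74800515]
17.25 [0.5123 0.0167 0.0755] [ 3.1415e+00 -1.7000e-03 -1.3100e-02] [ 1.24 -0.25 -4.75] 0.059382098672314594
[(np.int64(77), np.int64(209), np.int64(296)), (np.int64(86), np.int64(207), np.int64(299)), (np.int64(111), np.int64(217), np.int64(289)), (np.int64(117), np.int64(230), np.int64(276)), (np.int64(123), np.int64(229), np.int64(276)), (np.int64(129), np.int64(212), np.int64(294)), (np.int64(135), np.int64(212), np.int64(294)), (np.int64(141), np.int64(212), np.int64(294)), (np.int64(147), np.int64(212), np.int64(294)), (np.int64(153), np.int64(212), np.int64(294)), (np.int64(159), np.int64(211), np.int64(294)), (np.int64(165), np.int64(211), np.int64(294)), (np.int64(171), np.int64(211), np.int64(295)), (np.int64(177), np.int64(211), np.int64(295)), (np.int64(183), np.int64(211), np.int64(295)), (np.int64(189), np.int64(211), np.int64(295))]
0.0 edge row,w 120.2 99.5 roller row,w 81.7 94.1
0.1 edge row,w 119.5 95.1 roller row,w 84.0 88.7
0.2 edge row,w 120.1 91.0 roller row,w 87.6 83.8
0.3 edge row,w 121.8 87.2 roller row,w 92.3 79.4
0.4 edge row,w 124.5 83.6 roller row,w 97.9 75.4
0.5 edge row,w 128.0 80.4 roller row,w 104.2 71.9
0.6 edge row,w 132.2 77.4 roller row,w 111.1 68.7
col253 [84, 83, 85, 82, 101, 123, 126, 126, 125, 125, 126, 121, 118, 123, 127, 123, 125, 125, 121, 126, 124, 121, 124, 110, 92, 208, 239, 245, 245, 245, 245, 245, 245, 192, 183]
col220 [88, 81, 78, 71, 104, 122, 124, 124, 124, 125, 137, 176, 174, 145, 111, 121, 120, 119, 120, 122, 122, 119, 122, 107, 119, 226, 209, 183, 132, 81, 122, 123, 121, 130, 244]
```

The tilt increased by about 0.07 rad, and the lip now covers the roller. I'll lower the hinge onto the slab, nudging it to the wall.

servo_tool([
  [0,0,0.1,0,0.7],
  [0,0,0.2,0,0.7],
  [0.05,0,0.3,0,0.7],
  [0.1,0,0.34,0,0.7],
  [0.12,0,0.36,0,0.7],
  [0.12,0,0.36,0,0.7],
])

```text
time: 17.8
tool_pos: [0.5142, 0.0168, 0.0666]
ee_rot: [3.141, 0.001, -0.013]
wrist_force: [-5.6, 0.2, 2.9]
width: 0.0596
finger_force: 30.0
```

servo_tool([
  [0,0,0.04,0,0.7],
  [0,0,0.04,0,0.7],
  [0,0,0.04,0,0.7],
])

```text
time: 18.05
tool_pos: [0.5143, 0.0167, 0.0657]
ee_rot: [3.141, 0.001, -0.013]
wrist_force: [-5.1, -0.6, 2.0]
width: 0.0594
finger_force: 30.0
```

The roller is home, with wall and slab contact and a tilt of about 0.39 rad. I'll lower the free end gently along its arc.

servo_tool([
  [-0.01,0,0.05,0,0.7],
  [-0.02,0,0.1,0,0.7],
  [-0.04,0,0.15,0,0.7],
  [-0.06,0,0.2,0,0.7],
  [-0.08,0,0.25,0,0.7],
  [-0.1,0,0.3,0,0.7],
  [-0.12,0,0.34,0,0.7],
  [-0.13,0,0.38,0,0.7],
  [-0.13,0,0.38,0,0.7],
])

```text
time: 18.8
tool_pos: [0.511, 0.0167, 0.0549]
ee_rot: [3.142, 0.001, -0.013]
wrist_force: [-4.6, 0.4, 1.4]
width: 0.0594
finger_force: 30.0
```

servo_tool([
  [0,0,0.04,0,0.7],
  [-0.01,0,0.06,0,0.7],
  [-0.01,0,0.06,0,0.7],
])

```text
time: 19.05
tool_pos: [0.5113, 0.0168, 0.0537]
ee_rot: [3.142, -0.0, -0.013]
wrist_force: [-3.8, 0.4, 2.2]
width: 0.0599
finger_force: 30.0
```

servo_tool([
  [0,0,0.03,0,0.7],
  [0,0,0.05,0,0.7],
  [0,0,0.05,0,0.7],
])

```text
time: 19.3
tool_pos: [0.5113, 0.0168, 0.0537]
ee_rot: [3.141, -0.001, -0.013]
wrist_force: [-6.4, 1.2, 7.3]
width: 0.0596
finger_force: 30.0
```

servo_tool([
  [0,0,0.03,0,0.7],
  [0,0,0.05,0,0.7],
  [0,0,0.05,0,0.7],
])

```text
time: 19.55
tool_pos: [0.5114, 0.0168, 0.0537]
ee_rot: [3.141, -0.001, -0.013]
wrist_force: [-9.1, 0.1, 13.1]
width: 0.0597
finger_force: 30.0
```

It is seated on the stack at the predicted height. I'll ease the preload, then open and rise.

servo_tool([
  [-0.05,0,-0.08,0,0.7],
  [-0.08,0,-0.08,0,0.7],
  [-0.08,0,-0.08,0,0.6],
  [-0.08,0,-0.08,0,0.3],
  [-0.08,0,-0.08,0,0],
  [-0.08,0,-0.08,0,0],
  [-0.08,0,-0.08,0,0],
  [-0.08,0,-0.08,0,0],
])

```text
time: 20.22
tool_pos: [0.5089, 0.0168, 0.0529]
ee_rot: [3.141, 0.001, -0.013]
wrist_force: [0.3, 0.0, 0.5]
width: 0.0892
finger_force: 0.0
```

servo_tool([
  [0,0,-0.8,0,0],
  [0,0,-2,0,0],
  [0,0,-3.4,0,0],
  [-0.5,0,-4.8,0,0],
  [-0.5,0,-6,0,0],
  [-0.5,0,-6,0,0],
  [-0.5,0,-6,0,0],
])

```text
time: 20.8
tool_pos: [0.4978, 0.0169, 0.2057]
ee_rot: [3.141, -0.005, -0.013]
wrist_force: [-0.7, 0.2, -0.3]
width: 0.0944
finger_force: 0.0
```

```bash
python3 - <<'E'
from h import *
s=wsnap('w11');im=s['image']
m=(im.min(2)>150).astype(np.uint8)
for v in range(60,230,5):
    r=np.flatnonzero(m[v]);r=r[(r>200)&(r<310)]
    if len(r)>10:print(v,r[0],r[-1],end=' | ')
# expected rows/cols if home: pose in world
th=.2613;h=np.array([.604,.0158,.028]);ex=np.array([-1,.012,0])
L=[]
for x,z,y in((-40,20,30),(-40,20,-30),(70,20,30),(70,20,-30),(-54,14,18)):
    a,b=(x+60)/1e3,(z-8)/1e3
    L.append(h+ex*(a*np.cos(th)-b*np.sin(th))+np.array([.012,1,0])*y/1e3+[0,0,a*np.sin(th)+b*np.cos(th)])
print('\nexpect',proj(s,L).round(1).tolist())
E
```

```text
20.8 [0.4978 0.0169 0.2057] [ 3.1411 -0.0054 -0.0131] [-0.67  0.21 -0.35] 0.09441401371585124
80 225 281 | 85 225 281 | 100 239 267 | 105 238 267 | 110 228 277 | 115 228 277 | 120 228 277 | 125 228 277 | 130 228 277 | 135 228 277 | 140 228 277 | 145 228 277 | 150 228 277 | 155 228 277 | 160 228 277 | 165 228 277 | 170 228 277 | 175 228 299 | 180 228 307 | 185 229 309 | 190 229 309 | 195 229 276 | 
expect [[227.7, 106.4], [277.4, 106.4], [227.9, 197.5], [277.3, 197.5], [237.9, 96.3]]
```

```bash
python3 - <<'E'
from h import *
s=wsnap('w12');g=s['image'].min(2).astype(int)
print(g[98:116,232].tolist(),g[188:206,245].tolist())
th=.2613
for g0 in(0,.003,.006):
    h=np.array([.604-g0,.0158,.028])
    P=[h+[-(a*np.cos(th)-.012*np.sin(th)),0,a*np.sin(th)+.012*np.cos(th)] for a in(.02,.13)]
    print(g0,proj(s,P)[:,1].round(1))
E
```

```text
20.85 [0.4967 0.0169 0.2033] [ 3.1414e+00 -8.0000e-04 -1.3100e-02] [ 0.41  0.2  -0.06] 0.09367000331654583
[94, 83, 89, 117, 133, 132, 133, 125, 221, 247, 249, 249, 249, 249, 249, 249, 249, 249] [224, 224, 225, 224, 223, 225, 223, 224, 217, 155, 78, 66, 49, 35, 35, 34, 40, 38]
0 [104.7 196.7]
0.003 [107.4 199.1]
0.006 [110.  201.4]
```

The plate's edges are at rows 105.6 and 197, which puts the roller within about 1 mm of the wall and the plate at the right tilt. I'm handing in.

```bash
python3 -c "
from bench import robot
print(robot.close_job())"
```

```text
the job is handed in; nothing more can be done
None
```

The job is handed in, though the hand-in gave no verdict: the tall stack sits square on the outline, and the plate's roller is under the lip about 1 mm from the wall (camera measurement). The free end was lowered slowly onto the stack and released. I kept clear of the lower stack, timer, bottle and mortar but took no final check of them.

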